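Take a freshly varnished knob off the drying rack with tongs

TASK

The curing lamp must be off before you reach in: turn the timer's knob back fully to its zero stop. Then take the spring tongs from their rest, close them on the straight-sided turned knob on the drying rack and lift it at least 10 cm above where it stood; its varnish is wet, so only the tongs may touch it, and the other two turned pieces stay where they are. Finish while still holding it up in the tongs.

Things in the scene. Friction and masses are not known exactly. Their poses are not given: they have to be found in the camera images.
- timer_knob_grip (a point): timer knob: a black bar grip 42 mm long, 14 mm thick and 32 mm tall on a 44 mm disc, on a white box 110 x 110 x 40 mm on the table. The point lies on the turning axis, 77 mm above the table and 7 mm below the bar's top; the bar stands free for 23 mm below the point. x axis along the bar (its marked end is at -x), z up
- timer_knob (a joint): turn of the timer knob, rad: 0 at its zero stop (marked end at the long tick), growing clockwise seen from above; starts between 0.7 and 1.4. Turn it anticlockwise to bring it back; it turns lightly (0.04 N m) and stays where it is left
- tongs_grip (a point): spring tongs: two 24 mm tall strips on edge, hinged at the rear, 0.12 kg. Point midway between the wooden handle strips, half-way up, 85 mm ahead of the hinge, 38 mm above the table; x to the tips, z up (true while open). Width over the strips here: 51 mm open, 36 mm closed on a 34 mm thing. 4 N on each strip starts to close them, 7 N gives a 34 mm tip gap; let go, they spring open
- tongs_tips (a point): point midway between the tongs' two flat tip plates (36 mm long, 24 mm tall, 4 mm thick), half-way up, 95 mm ahead of tongs_grip. Open, the plates are 66 mm apart inside; with the handles squeezed to 45 mm (over the strips at tongs_grip), which is enough to carry the tongs, about 53 mm. Same axes; position true while the tongs are open
- tongs_arm (a joint): closing angle of the tongs, rad: 0 open, 0.18 with the tips 34 mm apart and parallel, 0.31 at most
- rack: drying rack fixed on the table: board 70 x 270 x 12 mm with three posts of 26 mm diameter, tops 42 mm above the table, 90 mm apart along its y axis; a turned piece stands on each post, in any order. Origin at the centre of its underside; x axis away from the robot, across the row
- straight_knob_mid (a point): the piece to take: a straight-sided upright wooden cylinder, 34 mm in diameter and 40 mm tall, 30 g, standing loose on a post; point at its centre, half-way up; z along its axis
- pointed_finial_mid (a point): another turned piece, leave it: 34 mm wide foot tapering to a point, 52 mm tall; point half-way up
- low_pull_mid (a point): another turned piece, leave it: low disc 46 mm wide, 20 mm tall; point half-way up
- rest: tongs rest fixed on the table: board 200 x 110 x 6 mm with two battens across, tops 26 mm above the table, 140 mm apart; the tongs lie level on them, tongs_grip about midway between. Origin at the centre of its underside; x axis along the tongs to the tips (within 3 degrees)
- crate: bystander, leave it: wooden crate with lid, 520 mm long (along its x), 215 mm wide, 178 mm tall, fixed at the right side of the table; origin at the centre of its underside
Not all that is in view belongs to the job. Leave any pink look-alike of the part that bears timer_knob_grip alone.

How it is judged:
On the way, in this order (a step that is already met when the one before it is completed fails the run):
1. the timer knob is back at its zero stop (value of joint timer_knob below 0.07 rad), for 0.2 s.
2. the tongs, held by the gripper, are raised off their rest (contact force between the fingers and tongs above 0.5 N and contact force between tongs and rest below 0.01 N and height (world z) of tongs_grip above 0.055 m), for 0.2 s.
3. the straight knob is lifted by both arms of the tongs (height (world z) of straight_knob_mid above 0.09 m and contact force between tongs_arm and straight_knob above 0.3 N and contact force between straight_knob and rack below 0.01 N), for 0.2 s.
At the end, for the whole second after the job is handed in: Timer knob within 0.07 rad of zero; straight knob still, pressed between the tips of the gripper-held tongs (over 0.3 N, within 40 mm of their middle), off rack and crate, its centre over 150 mm above the table (from 62 mm); the other two pieces within 15 mm of their starts (value of joint timer_knob below 0.07 rad and height (world z) of straight_knob_mid above 0.15 m and distance between straight_knob_mid and tongs_tips below 0.04 m and contact force between tongs_arm and straight_knob above 0.3 N and contact force between the fingers and tongs above 1 N and contact force between straight_knob and rack below 0.01 N and linear speed of straight_knob below 0.03 m/s and distance of each of pointed_finial_mid, low_pull_mid from where it was at the start of the episode below 0.015 m and contact force between each of straight_knob, tongs and crate below 0.01 N); the arm keeps its last pose, push and grip.
It fails at once if the gripper or arm touches a turned piece (contact force between any of the arm, the fingers and straight_knob above 0.2 N or contact force between the fingers and pointed_finial above 0.2 N or contact force between the fingers and low_pull above 0.2 N).
It fails at once if the straight knob is lifted before the timer is at zero (height (world z) of straight_knob_mid above 0.075 m and value of joint timer_knob above 0.1 rad).
It fails at once if another turned piece is displaced by more than 15 mm (distance of any of pointed_finial_mid, low_pull_mid from where it was at the start of the episode above 0.015 m).
It also fails if it takes over 61 s, if anything falls off the work surface, if the arm or the gripper's body presses on something with over 40 N, if the wrist force passes 120 N, or if a joint passes its speed limit or range.

ROBOT

A 7-joint arm with a two-finger parallel gripper is mounted at the origin on the work surface. World frame = base frame: x ahead of the robot, y to its left, z up, the work surface at z = 0. Lengths are in m, angles in rad, forces in N, time in s.
With the tool pointing down it reaches from about 0.4 to 0.875 m from the base axis. Payload 6.5 kg.
Tool frame: the origin (TCP) lies between the finger pads; the fingertips stand 22 mm ahead of it and the grasp point (between the pads) lies 3 mm ahead of it; x points along the fingers, z is the direction in which the jaws open and shut, and the axes are right-handed (so a half turn about x gives the same grasp; the last joint's range is limited). The gripper opens to 88 mm and grips with 3 to 60 N. Pads are 18 mm wide; open, the fingers measure 123 mm over their backs; the gripper's body (75 mm by 187 mm) begins 45 mm behind the grasp point.
Start: joints at [1.094, 0.536, -0.004, 1.538, 0.003, 1.067, -0.071], TCP at [0.26, -0.596, 0.236] pointing down, gripper open.
Joint ranges: [-2.7, 2.7], [-0.37, 2.16], [-1.27, 1.26], [0.24, 2.4], [-1.31, 4.45], [0.19, 1.91], [-2.76, 2.76]. Speed limits (rad/s): [2.39, 2.39, 3.14, 3.14, 3.14, 3.14, 3.14].

INTERFACE

Orientations are given as a unit quaternion [x, y, z, w].
In Python, from station import bot gives the robot as it stands. The module is installed in compiled form; this text tells all that it offers. Calls block until the motion is done:
- bot.movep(position, orientation): joint-space move of the TCP to a pose.
- bot.move_l(position, rotation=None, max_speed=0.15): straight line of the TCP; rotation=None keeps the orientation; max_speed is the mean speed in m/s.
- bot.goto_joints(angles): joint-space move.
- bot.gripper_to(opening): opening from 0.0 (shut) to 1.0 (fully open); the grip force is fixed at half the most; returns when the fingers have stopped.
- bot.dwell(seconds).
- bot.inverse_kinematics(position, orientation): joint angles nearest the present ones, or None.
- bot.state(): the state.
- bot.grab_frame(name): name is "scene" or "top" or "wrist"; returns a dict with "img" (400x640x3 uint8, blue, green, red), "vertical_fov" (degrees; the focal length in pixels is half the picture's height over the tangent of half this angle, whatever the lens; pixels are square), "cx", "cy" (the principal point, pixels), "world_to_cam" (4x4, takes a point from world to camera coordinates). Camera axes: x right, y up, looking along -z (the intrinsics and any distortion apply to the point x, -y, -z); pixel columns grow to the right and rows downward; lengths in m; the calibration is good to about 2 mm. A picture is of the moment at which its call begins. There is no depth.
A pose or a line that the arm cannot do raises bot.Unreachable and nothing moves.
- bot.job_done(): hands the job in, once; it reports no verdict.
Trained networks look in a picture, given as the dict that the camera call returned (one of the last four; its "shot" number tells which), for a name from the list of things; names that differ only in an ending like _2 or _b are one class to them, and where a whole thing is asked for, a point or a joint stands for the part that bears it (a point fixed in the world has none). Each returns a list of dicts, best first, with "conf" (0 to 1); they miss things now and then, are a little off and sometimes report something else, mostly with a low value. They report only what shows in the picture. A call takes as long as a camera call. They do not tell look-alikes from the thing itself.
- bot.spot_in(picture, query): "point" ([x, y, z] in m, in world coordinates, good to about 4 mm: the middle of the surface that is visible of it).
- bot.mark_of(picture, query): "point" ([x, y, z] in m, in world coordinates, good to about 4 mm: a listed point, or the origin of a listed thing).
The state is a dict: "time": time; "joints": joint angles; "qd": joint speeds; "joint_efforts": joint torques, N m; "tool_pos": TCP position; "tool_rot": TCP orientation; "wrist_force": force on the tool from outside, world axes, zero at the start; "ft_torque": the same for the moment, N m; "width": opening from 0.0 (shut) to 1.0 (fully open).
Only numpy, scipy, OpenCV 4.12 (cv2) and the standard library are available. Lean on these libraries where they do the work, as an engineer would, in place of code of your own. Each camera call takes 0.05 s, during which the arm holds its last target.

## Working session

There is one attempt and no reset: what is moved stays moved. The work goes in short steps, each a Python script; the robot and the scene stay as the last script left them, time stands still between calls to the robot, and variables do not carry over. Pictures are saved under pics/ and viewed, and the job is handed in when it is done.

```bash
mkdir -p pics
python3 - <<'E'
from station import bot
import cv2
s=bot.state();print(s)
for n in ["scene","top","wrist"]:
    p=bot.grab_frame(n);cv2.imwrite(f"pics/a_{n}.png",p["img"]);print(n,p["vertical_fov"],p["cx"],p["cy"],p["world_to_cam"].tolist() if hasattr(p["world_to_cam"],'tolist') else p["world_to_cam"], [k for k in p])
    for q in ["timer_knob_grip","tongs_grip","tongs_tips","rack","straight_knob_mid","pointed_finial_mid","low_pull_mid","rest","crate"]:
        print(q,[(([round(float(v),3) for v in d["point"]]),round(d["conf"],2)) for d in bot.mark_of(p,q)])
E
```

```text
{'time': 0.0, 'joints': array([ 1.09378251,  0.53717534, -0.00442878,  1.53889416,  0.00259818,
        1.06729702, -0.07116803]), 'qd': array([ 0.0012502 ,  0.00013205,  0.00025044, -0.00100053,  0.00069401,
        0.00035984,  0.00020499]), 'joint_efforts': array([-3.47219957e-04, -5.70982504e+01,  9.90893729e-01, -2.51606530e+01,
       -5.61568025e-02,  1.80539454e-02,  1.59580795e-04]), 'tool_pos': array([ 0.25930433, -0.59534291,  0.23472503]), 'tool_rot': array([ 0.3877804 ,  0.59203711, -0.38717587,  0.5909427 ]), 'wrist_force': array([-0.44620376,  0.51411933,  1.01594749]), 'ft_torque': array([-0.01374386, -0.02741927, -0.05516239]), 'width': 1.003469158189421}
scene 54.846208116431846 320.7625005286163 199.87409234778653 [[-0.053376698893327384, 0.9984852526391137, 0.013346470599256713, 0.06311624928119032], [-0.63039892825035, -0.04405913373502836, 0.7750199894166145, 0.2302952541540084], [0.7744340638660347, 0.032954407849704166, 0.6317957642523527, -1.6761444669735428], [0.0, 0.0, 0.0, 1.0]] ['img', 'vertical_fov', 'cx', 'cy', 'world_to_cam', 'shot']
timer_knob_grip [(
[... 1128 characters left out ...]
, 0.015, 0.07], 0.41)]
low_pull_mid [([0.623, 0.105, 0.054], 0.54), ([0.587, -0.073, 0.066], 0.37)]
rest [([0.5, -0.257, -0.003], 0.6)]
crate [([0.62, 0.107, 0.054], 0.5)]
wrist 70.38725563812662 321.1489041303084 202.35510888586384 [[0.3988247608217744, -0.9170268855357167, 0.0007080678785456223, -0.6501651113096675], [0.867436862227593, 0.3770068324716154, -0.324683135254158, 0.04405339649520199], [0.29747621788002654, 0.13010587793941294, 0.9458225839561097, -0.3912971659065756], [0.0, 0.0, 0.0, 1.0]] ['img', 'vertical_fov', 'cx', 'cy', 'world_to_cam', 'shot']
timer_knob_grip []
tongs_grip []
tongs_tips []
rack []
straight_knob_mid []
pointed_finial_mid []
low_pull_mid []
rest []
crate []
```

View pics/a_scene.png

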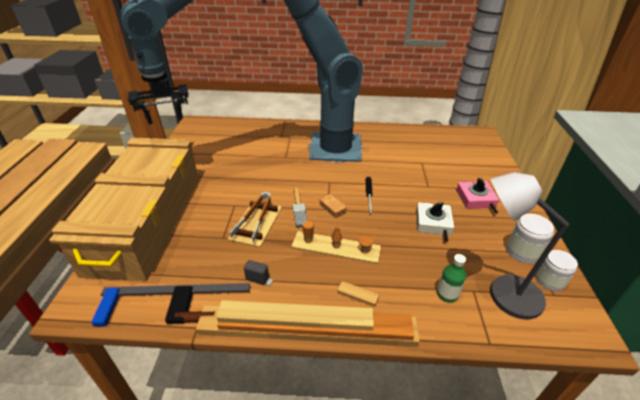

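View pics/a_top.png

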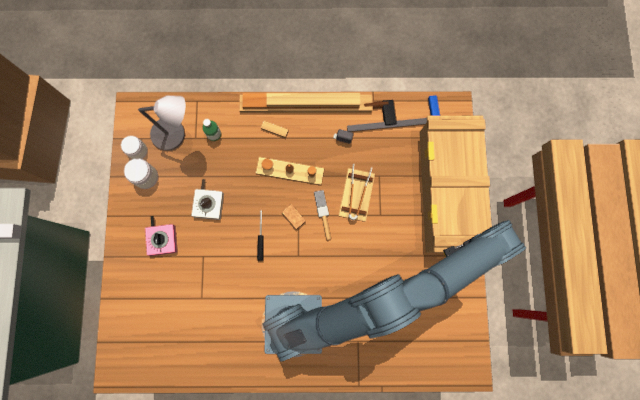

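Run:
```python
import cv2,numpy as np
i=cv2.imread('pics/a_top.png');print(i.shape)
a=cv2.resize(i[170:270,20:230],None,fx=3.8,fy=3.8,interpolation=cv2.INTER_CUBIC)
cv2.imwrite('pics/a_crop1.png',a)
b=cv2.resize(i[110:270,230:430],None,fx=3.7,fy=3.7,interpolation=cv2.INTER_CUBIC)
cv2.imwrite('pics/a_crop2.png',b)
```

```text
(400, 640, 3)
```

The white timer is at (207,204) in the top view and (436,217) in the scene view. The pink look-alike at (160,240) is to be left alone. On the rack, the straight knob is rightmost at (312,172), with the finial at (290,168) and the low pull at (267,164). The tongs are at (357,193). I'll confirm these in crops.

View pics/a_crop1.png

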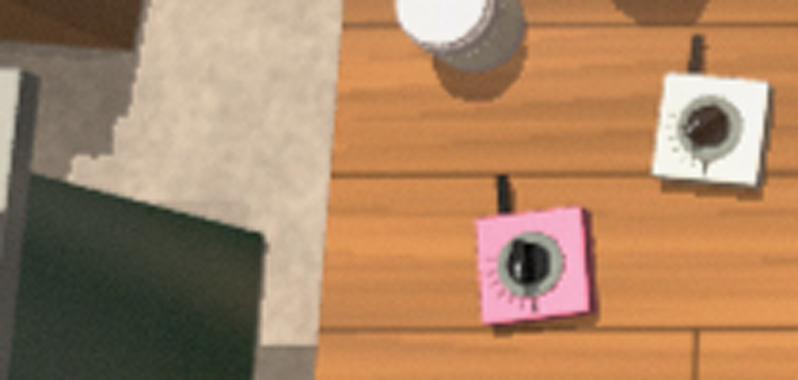

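View pics/a_crop2.png

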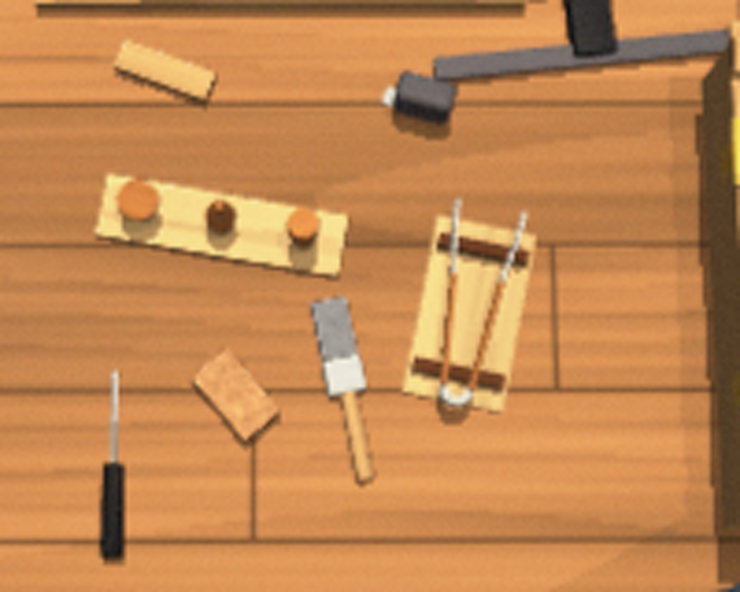

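```bash
cat > h.py <<'E'
from station import bot
import cv2,numpy as np
from scipy.spatial.transform import Rotation as Ro
def down(a,b=0.0):
    # jaw direction (tool z) at world yaw a
    x=np.array([0,0,-1.]);z=np.array([np.cos(a),np.sin(a),0]);y=np.cross(z,x)
    return Ro.from_matrix(np.c_[x,y,z]).as_quat()
def px(p,w):
    c=p["world_to_cam"]@np.r_[w,1]; f=200/np.tan(np.radians(p["vertical_fov"])/2)
    return p["cx"]+f*c[0]/-c[2], p["cy"]-f*c[1]/-c[2]
def ray(p,u,v,z):
    f=200/np.tan(np.radians(p["vertical_fov"])/2)
    M=np.linalg.inv(p["world_to_cam"]);d=M[:3,:3]@np.array([(u-p["cx"])/f,-(v-p["cy"])/f,-1]);o=M[:3,3]
    return o+d*(z-o[2])/d[2]
E
python3 - <<'E'
from h import *
for a in np.arange(-3.1,3.2,0.4):
    q=bot.inverse_kinematics([0.458,0.34,0.22],down(a)); print(round(a,2),None if q is None else q.round(2))
R=Ro.from_quat(bot.state()["tool_rot"]).as_matrix();print(R.round(2))
E
```

```text
-3.1 [ 0.03  0.66 -1.07  1.73  0.64  1.15  1.95]
-2.7 [ 0.03  0.66 -1.07  1.73  0.64  1.15  2.35]
-2.3 [-1.37  0.57  0.91  1.81 -0.52  1.03 -2.55]
-1.9 [-1.12  0.46  0.54  1.79 -0.28  0.96 -2.37]
-1.5 [ 0.    0.64 -1.03  1.73  0.6   1.13 -2.71]
-1.1 [-0.02  0.62 -0.99  1.73  0.57  1.11 -2.28]
-0.7 [-0.1   0.56 -0.85  1.73  0.47  1.06 -1.81]
-0.3 [-0.01  0.63 -1.01  1.73  0.59  1.12 -1.5 ]
0.1 [-0.    0.63 -1.01  1.73  0.59  1.12 -1.1 ]
0.5 [ 0.    0.63 -1.02  1.73  0.59  1.12 -0.7 ]
0.9 [ 0.01  0.64 -1.03  1.73  0.6   1.13 -0.31]
1.3 [ 0.01  0.65 -1.04  1.73  0.61  1.13  0.08]
1.7 [ 0.02  0.65 -1.05  1.73  0.62  1.14  0.48]
2.1 [ 0.03  0.66 -1.07  1.73  0.64  1.15  0.87]
2.5 [ 0.03  0.66 -1.07  1.73  0.64  1.15  1.27]
2.9 [ 0.03  0.66 -1.07  1.73  0.64  1.15  1.67]
[[-0.    0.92  0.4 ]
 [-0.    0.4  -0.92]
 [-1.   -0.    0.  ]]
```

Run:
```python
from h import *
bot.goto_joints([-0.63,0.536,0,1.538,0,1.067,-0.35])
bot.movep([0.43,0.34,0.24],down(0.2))
s=bot.state();print(s["time"],s["joints"].round(2),s["tool_pos"])
p=bot.grab_frame("wrist");cv2.imwrite("pics/b_w.png",p["img"])
import pickle;pickle.dump(p,open("b.pkl","wb"))
for q in ["timer_knob_grip","timer_knob"]:
    print([(np.round(d["point"],4),round(d["conf"],2)) for d in bot.mark_of(p,q)],[(np.round(d["point"],4),round(d["conf"],2)) for d in bot.spot_in(p,q)])
print(px(p,[0.458,.34,.077]))
```

```text
5.4833 [-0.75  0.36 -0.01  1.81  0.    0.98 -0.55] [0.4301433  0.33991151 0.24049616]
[(array([0.4621, 0.3387, 0.0794]), 0.82)] [(array([0.4648, 0.34  , 0.0548]), 0.82), (array([0.3253, 0.5055, 0.0513]), 0.56)]Traceback (most recent call last):
  File "<stdin>", line 8, in <module>
ValueError: it knows: crate, low_pull_mid, pointed_finial_mid, rack, rest, straight_knob_mid, timer_knob_grip, tongs_grip, tongs_tips
```

View pics/b_w.png

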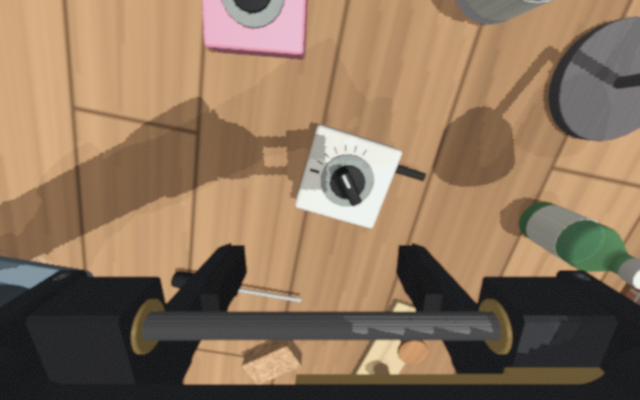

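Run:
```python
from h import *
i=cv2.imread('pics/b_w.png')
a=cv2.resize(i[110:240,280:440],None,fx=4.6,fy=4.6,interpolation=cv2.INTER_CUBIC)
cv2.imwrite('pics/b_crop.png',a)
```

```text
(no output)
```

View pics/b_crop.png

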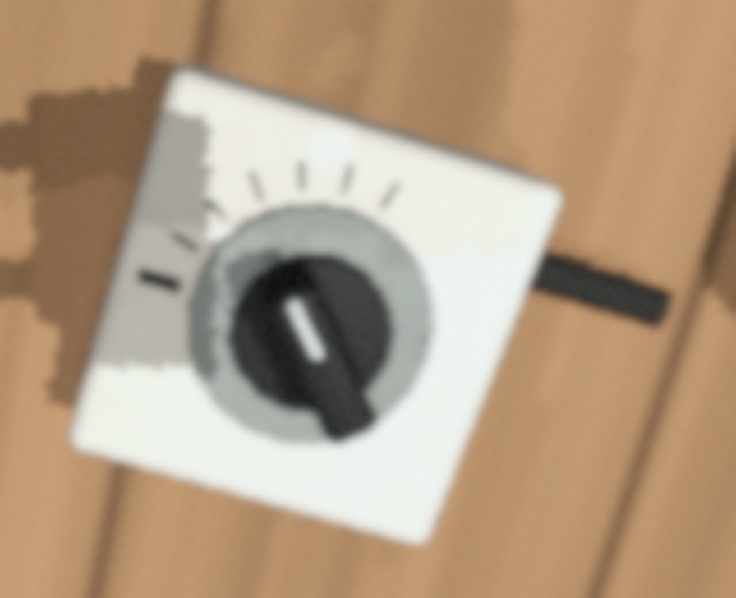

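Run:
```python
from h import *
import pickle;p=pickle.load(open("b.pkl","rb"))
R=lambda u,v,z: ray(p,280+u/4.6-.39,110+v/4.6-.39,z)
a,b=R(292,300,.084),R(318,355,.084); print("mark",a,b,np.degrees(np.arctan2(*(a-b)[[1,0]])))
for e in [(290,265),(355,425)]: print("bar end",R(*e,.084))
t1,t0=R(140,274,.04),R(178,286,.04);print("tick",t1,t0,np.degrees(np.arctan2(*(t1-t0)[[1,0]])))
c=[R(u,v,.04) for u,v in [(183,68),(563,190),(425,545),(72,440)]];print(c,np.mean(c,0))
print(px(p,[.462,.339,.077]), (np.array(px(p,[.462,.339,.084]))-[280,110])*4.6)
```

```text
mark [0.45177237 0.35649964 0.084     ] [0.46102227 0.34440715 0.084     ] 127.41345201395319
bar end [0.44940866 0.36470575 0.084     ]
bar end [0.47413082 0.32870298 0.084     ]
tick [0.41505888 0.34578957 0.04      ] [0.4258596  0.34457313 0.04      ] 173.57405058257027
[array([0.41589336, 0.40129244, 0.04      ]), array([0.52147126, 0.39056378, 0.04      ]), array([0.51176807, 0.28313497, 0.04      ]), array([0.40502282, 0.29479593, 0.04      ])] [0.46353888 0.34244678 0.04      ]
(np.float64(347.9270299033012), np.float64(189.73365966353091)) [315.03018368 374.85226001]
```

Run:
```python
from h import *
c=[0.4625,0.3415]
a0=np.radians(37); a1=np.radians(84+4)
bot.movep([*c,0.15],down(a0))
bot.gripper_to(0.55)
bot.move_l([*c,0.081],max_speed=0.1)
s=bot.state();print(s["time"],s["joints"].round(2),s["tool_pos"],s["wrist_force"].round(1))
bot.gripper_to(0.0)
s=bot.state();print(s["time"],s["width"],s["wrist_force"].round(1))
bot.move_l([*c,0.081],down((a0+a1)/2)); s=bot.state();print(s["time"],s["wrist_force"].round(1),s["ft_torque"].round(2))
bot.move_l([*c,0.081],down(a1)); s=bot.state();print(s["time"],s["wrist_force"].round(1),s["ft_torque"].round(2),s["width"])
```

```text
7.7 [-0.66  0.62 -0.07  1.84  0.07  0.68 -0.12] [0.46286421 0.34176272 0.08143293] [0.6 0.4 0.1]
8.5083 0.0034600818784748856 [-0.5  0.2  5.4]
9.1 [-0.2  0.3  5.3] [ 0.07 -0.1   0.03]
9.6917 [-0.1 -0.3  4.9] [ 0.03 -0.2   0.06] 0.004746034218631305
```

Run:
```python
from h import *
p=bot.grab_frame("wrist");cv2.imwrite("pics/c_w.png",p["img"])
p=bot.grab_frame("scene");cv2.imwrite("pics/c_s.png",cv2.resize(p["img"][160:260,380:540],None,fx=4.6,fy=4.6,interpolation=cv2.INTER_CUBIC))
```

```text
(no output)
```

View pics/c_w.png

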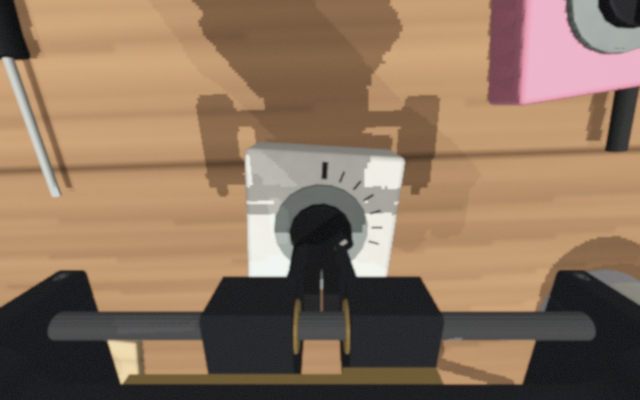

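View pics/c_s.png

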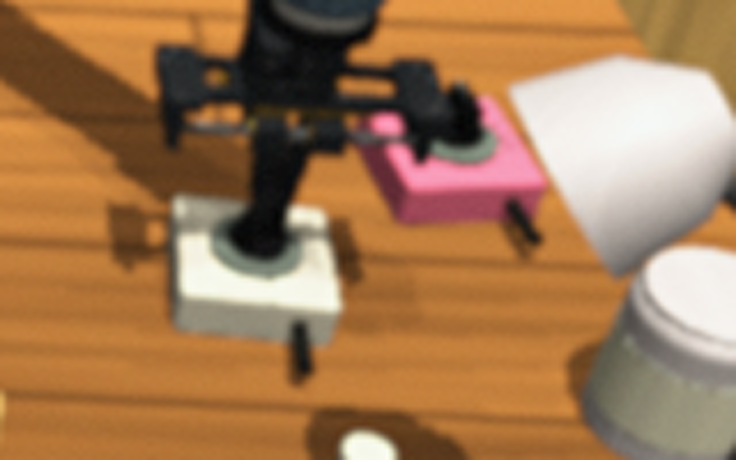

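Run:
```python
from h import *
p=bot.grab_frame("wrist")
s=bot.state();print(s["tool_pos"],s["width"])
t=s["tool_pos"]
for n,w in dict(disc=[.4625,.3415,.048],bartop=[.4625,.3415,.084],tick=[.42,.345,.04],tip=[t[0],t[1],t[2]-.022],tcp=t).items(): print(n,np.round(px(p,w)))
cv2.imwrite("pics/d.png",cv2.resize(p["img"][130:290,230:410],None,fx=3.7,fy=3.7,interpolation=cv2.INTER_CUBIC))
```

```text
[0.46287487 0.34185652 0.08138301] 0.00392993401628334
disc [321. 231.]
bartop [321. 257.]
tick [324. 169.]
tip [321. 239.]
tcp [321. 255.]
```

View pics/d.png

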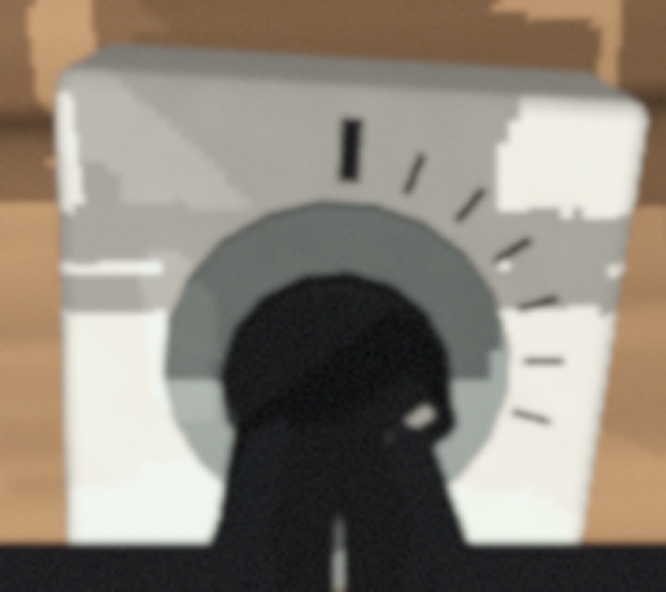

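Run:
```python
from h import *
p=bot.grab_frame("wrist"); print(ray(p,343.5,242,.084), ray(p,343.5,242,.06))
bot.gripper_to(0.6)
s=bot.state();print(s["time"],s["wrist_force"].round(1),s["width"])
p=bot.grab_frame("wrist")
cv2.imwrite("pics/e.png",cv2.resize(p["img"][130:340,200:440],None,fx=2.8,fy=2.8,interpolation=cv2.INTER_CUBIC))
```

```text
[0.45317638 0.35501941 0.084     ] [0.46539862 0.35668373 0.06      ]
10.775 [1.  0.3 0.4] 0.5941230148149778
```

View pics/e.png

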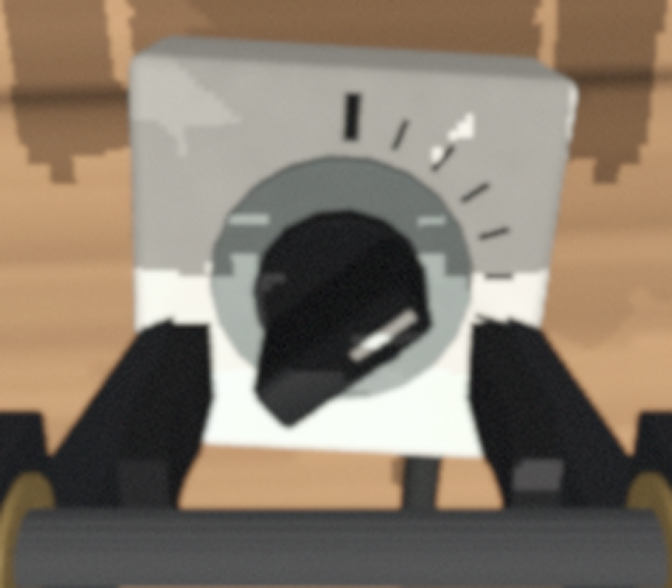

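Run:
```python
from h import *
c=[0.4625,0.3415]
bot.move_l([*c,0.081],down(np.radians(37)),max_speed=0.3)
ims=[]
def g(x):
    s=bot.state();print(x,round(s["time"],2),round(s["width"],3),s["wrist_force"].round(1),s["tool_pos"].round(4))
    p=bot.grab_frame("wrist"); ims.append(cv2.resize(p["img"][140:330,200:440],None,fx=1.65,fy=1.5,interpolation=cv2.INTER_CUBIC))
g(0)
bot.gripper_to(0.25);g(1)
bot.gripper_to(0.12);g(2)
cv2.imwrite("pics/f.png",np.vstack([np.hstack(ims[:2]),np.hstack([ims[2],ims[2]*0])]))
```

```text
0 11.87 0.599 [-0.3  0.4 -0.3] [0.4625 0.3415 0.081 ]
1 12.53 0.25 [ 0.6  0.4 -0.3] [0.4625 0.3415 0.081 ]
2 12.96 0.119 [ 0.  -0.6  4.1] [0.4628 0.3417 0.0813]
```

View pics/f.png

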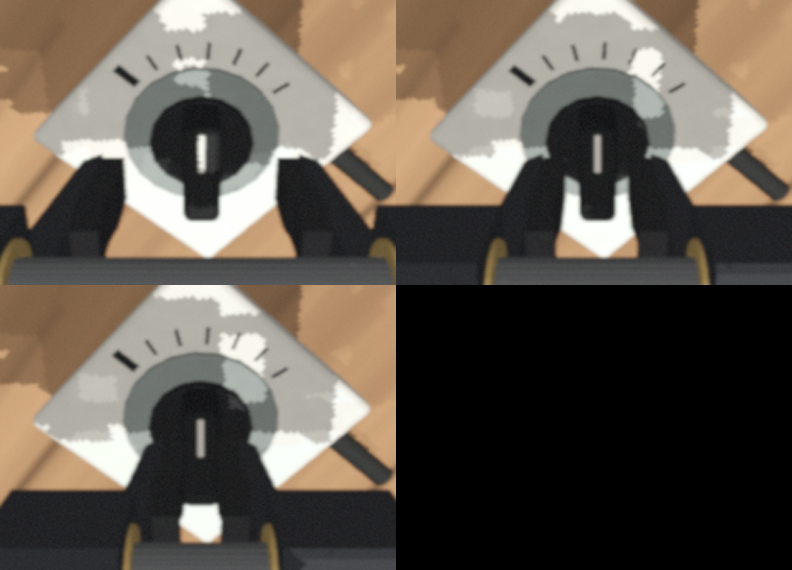

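Run:
```python
from h import *
c=[0.4625,0.3415]
ims=[]
def g(x):
    s=bot.state();print(x,round(s["time"],2),round(s["width"],3),s["wrist_force"].round(1),s["ft_torque"].round(2),s["tool_pos"].round(4))
    p=bot.grab_frame("wrist"); ims.append(cv2.resize(p["img"][140:330,200:440],None,fx=1.65,fy=1.5,interpolation=cv2.INTER_CUBIC))
bot.move_l([*c,0.081],down(np.radians(57)),max_speed=0.1);g(0)
cv2.imwrite("pics/g.png",np.hstack([ims[0],ims[0]*0]))
```

```text
0 13.51 0.119 [ 0.4 -0.7  4.9] [ 0.03 -0.16  0.03] [0.4628 0.3418 0.0813]
```

View pics/g.png

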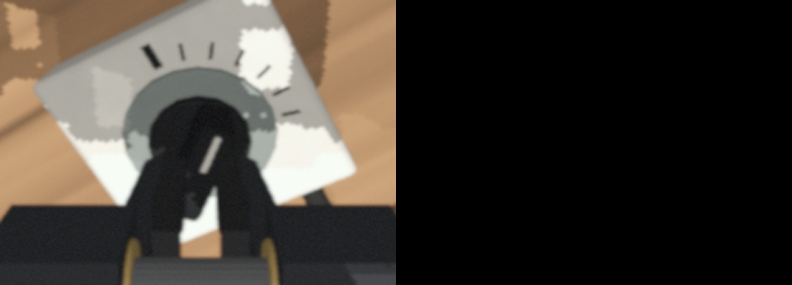

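Run:
```python
from h import *
c=[0.4625,0.3415]
ims=[]
def g(x):
    s=bot.state();print(x,round(s["time"],2),round(s["width"],3),s["wrist_force"].round(1),s["ft_torque"].round(2),s["tool_pos"].round(4))
    p=bot.grab_frame("wrist"); ims.append(cv2.resize(p["img"][140:330,200:440],None,fx=1.65,fy=1.5,interpolation=cv2.INTER_CUBIC))
bot.gripper_to(0.35)
bot.move_l([*c,0.081],down(np.radians(37)),max_speed=0.3)
for z in (.073,.066):
    bot.move_l([*c,z],max_speed=0.1);g(z)
cv2.imwrite("pics/i.png",np.hstack(ims))
q=bot.grab_frame("scene");cv2.imwrite("pics/i_s.png",cv2.resize(q["img"][160:260,380:540],None,fx=4.6,fy=4.6,interpolation=cv2.INTER_CUBIC))
t=bot.state()["tool_pos"]
for w in (t,t-[0,0,.022],[*c,.084],[*c,.04]): print((np.array(px(q,w))-[380,160])*4.6)
```

```text
0.073 14.79 0.349 [-0.9 -0.1 -1. ] [ 0.02 -0.11 -0.  ] [0.462  0.341  0.0722]
0.066 15.09 0.347 [-0.2  0.3  0.4] [ 0.01 -0.1  -0.01] [0.4622 0.3412 0.0654]
[260.47032484 218.73900829]
[254.2713798  241.99236177]
[265.72038433 199.2741053 ]
[253.23209023 246.11496588]
```

View pics/i.png

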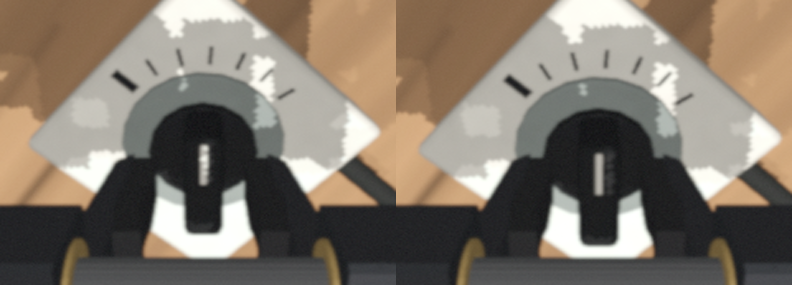

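View pics/i_s.png

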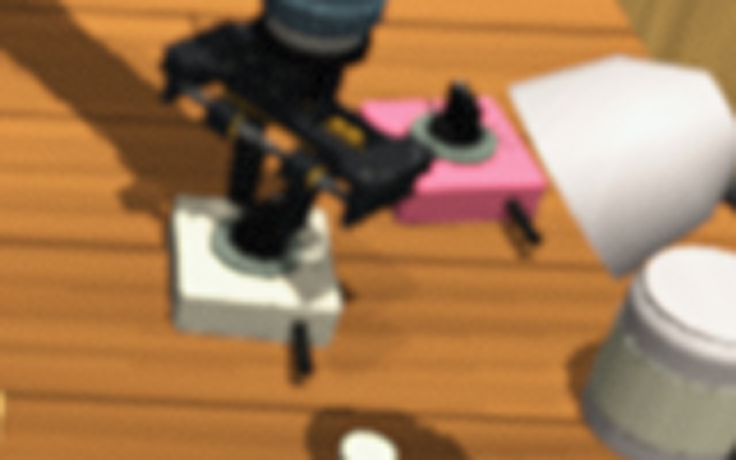

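Run:
```python
from h import *
c=[0.4625,0.3415]
ims=[]
def g(x):
    s=bot.state();print(x,round(s["time"],2),round(s["width"],3),s["wrist_force"].round(1),s["ft_torque"].round(2),s["tool_pos"].round(4))
    p=bot.grab_frame("wrist"); ims.append(cv2.resize(p["img"][140:330,200:440],None,fx=1.65,fy=1.5,interpolation=cv2.INTER_CUBIC))
bot.gripper_to(0.0);g(0)
if bot.state()["width"]>0.08:
    bot.move_l([*c,0.066],down(np.radians(57)),max_speed=0.1);g(1)
cv2.imwrite("pics/j.png",np.hstack(ims))
```

```text
0 15.58 0.153 [ 1.   0.3 -0.2] [ 0.14 -0.27 -0.  ] [0.4628 0.3417 0.0662]
1 16.13 0.155 [ 1.3 -0.1  1.2] [ 0.12 -0.29  0.02] [0.4627 0.3416 0.0662]
```

View pics/j.png

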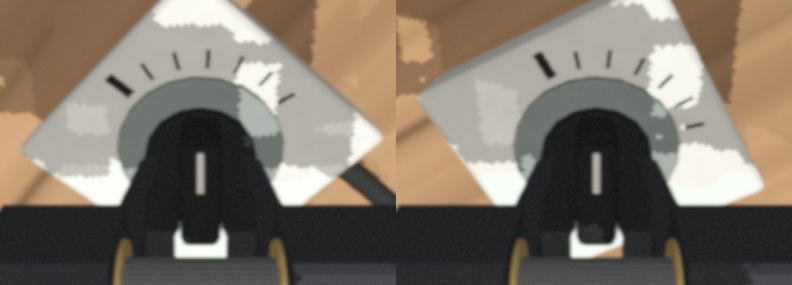

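The first closings went just over the bar, because the fingertips reach about 20 mm less than stated. The bar is now gripped and turning.

Run:
```python
from h import *
c=[0.4625,0.3415]
ims=[]
def g(x):
    s=bot.state();print(x,round(s["time"],2),round(s["width"],3),s["wrist_force"].round(1),s["ft_torque"].round(2),s["tool_pos"].round(4),s["joints"].round(2))
    p=bot.grab_frame("wrist"); ims.append(cv2.resize(p["img"][140:330,200:440],None,fx=1.65,fy=1.5,interpolation=cv2.INTER_CUBIC))
bot.move_l([*c,0.066],down(np.radians(84)),max_speed=0.1);g(1)
bot.move_l([*c,0.066],down(np.radians(90)),max_speed=0.1);g(1)
bot.gripper_to(0.5)
bot.move_l([*c,0.14],max_speed=0.25)
p=bot.grab_frame("wrist");ims.append(cv2.resize(p["img"][140:330,200:440],None,fx=1.65,fy=1.5,interpolation=cv2.INTER_CUBIC))
cv2.imwrite("pics/k.png",np.vstack([np.hstack(ims[:2]),np.hstack([ims[2],ims[2]*0])]))
cv2.imwrite("pics/k_f.png",cv2.resize(p["img"][120:320,220:440],None,fx=3,fy=3,interpolation=cv2.INTER_CUBIC))
print(bot.state()["time"])
```

```text
1 16.81 0.157 [0.8 0.8 4.4] [-0.04 -0.23  0.07] [0.4627 0.3414 0.0661] [-0.51  0.66 -0.28  1.83  0.27  0.68  0.52]
1 17.12 0.165 [1.1 0.  1.7] [ 0.09 -0.43 -0.67] [0.4629 0.3414 0.0661] [-0.49  0.67 -0.3   1.83  0.29  0.69  0.61]
18.2667
```

View pics/k.png

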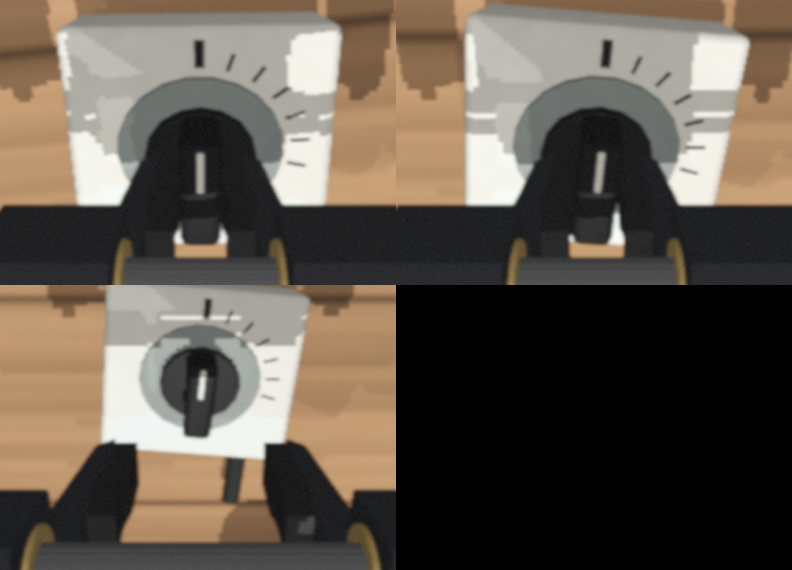

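View pics/k_f.png

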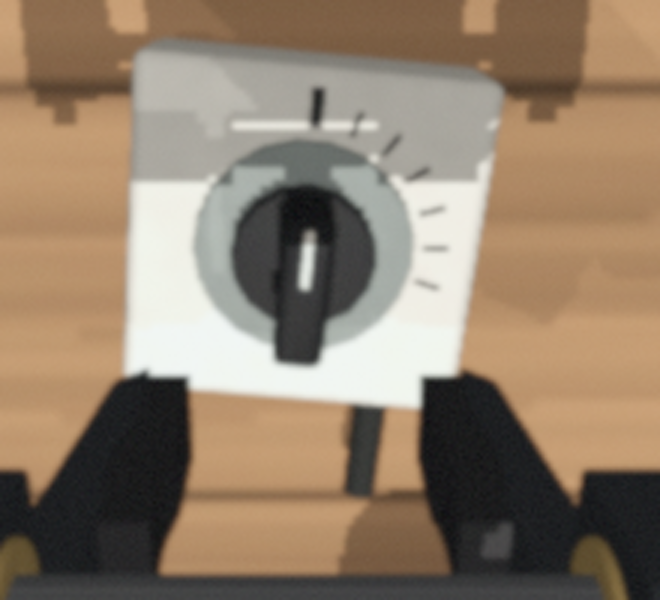

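Picture k_f shows the bar's mark lined up with the long tick at (317,105), and the stop gave −0.67 N m. Next are the tongs.

Run:
```python
from h import *
import pickle
bot.goto_joints([0.3,0.45,0,1.75,0,0.95,-1.3])
print(bot.state()["time"],bot.state()["tool_pos"])
bot.movep([0.49,-0.25,0.23],down(np.radians(-101.5)))
p=bot.grab_frame("wrist");cv2.imwrite("pics/l.png",p["img"]);pickle.dump(p,open("l.pkl","wb"))
s=bot.state();print(s["time"],s["tool_pos"],s["joints"].round(2))
for q in ["tongs_grip","tongs_tips","straight_knob_mid","pointed_finial_mid","low_pull_mid","rest","rack"]:
    print(q,[(np.round(d["point"],4),round(d["conf"],2)) for d in bot.mark_of(p,q)])
```

```text
20.3 [ 0.53849124 -0.21231102  0.20867651]
20.7167 [ 0.49024425 -0.24948752  0.23024225] [ 0.35  0.37  0.05  1.81 -0.02  0.96 -1.36]
tongs_grip []
tongs_tips []
straight_knob_mid [(array([ 0.5802, -0.0744,  0.058 ]), 0.8), (array([ 0.5184, -0.6226, -0.0043]), 0.15)]
pointed_finial_mid [(array([0.6   , 0.015 , 0.0688]), 0.59)]
low_pull_mid []
rest [(array([ 0.5037, -0.2513,  0.0052]), 0.88)]
rack [(array([6.026e-01, 1.920e-02, 6.000e-04]), 0.56)]
```

View pics/l.png

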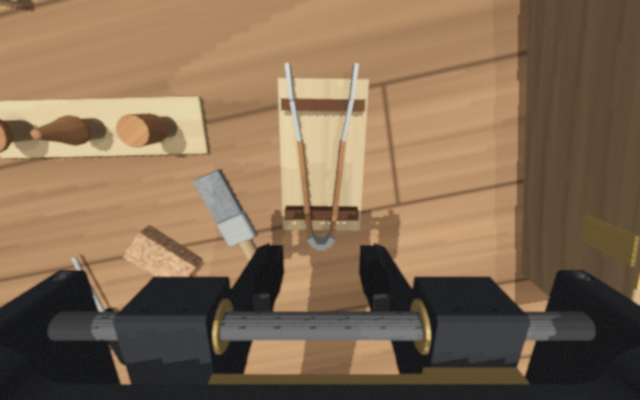

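Run:
```python
from h import *
import pickle;p=pickle.load(open("l.pkl","rb"))
cv2.imwrite("pics/l_c.png",cv2.resize(p["img"][50:260,250:400],None,fx=2.8,fy=2.8,interpolation=cv2.INTER_CUBIC))
for w in [(.503,-.2545,.05),(.5965,-.2735,.05),(.588,-.071,.082)]: print(np.round(px(p,w)))
```

```text
[322. 169.]
[322.  81.]
[129. 131.]
```

View pics/l_c.png

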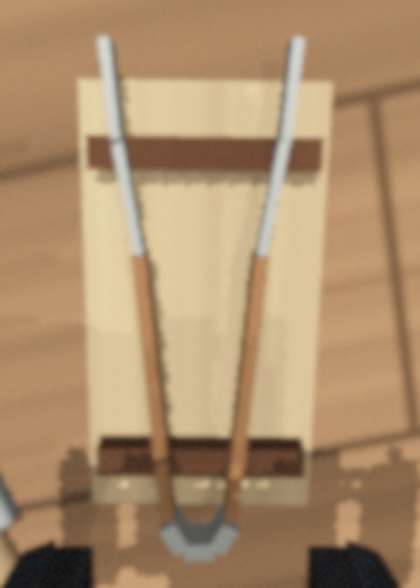

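Run:
```python
from h import *
import pickle;p=pickle.load(open("l.pkl","rb"))
R=lambda u,v,z=.05: ray(p,250+u/2.8-.32,50+v/2.8-.32,z)
a,b=R(103,38),R(298,38);h=R(200,530);m=(a+b)/2
print(a,b,m,h,np.linalg.norm(a-b),np.linalg.norm(m-h))
ax=(m-h)/np.linalg.norm(m-h);print(np.degrees(np.arctan2(ax[1],ax[0])))
g=m-ax*.113;print("grip",g, "tips",m-ax*.018)
for v in (300,400): print(R(145 if v==300 else 155,v),R(254 if v==300 else 243,v))
# knob top ellipse centre
cv2.imwrite("pics/l_k.png",cv2.resize(p["img"][80:170,0:220],None,fx=3.4,fy=3.4,interpolation=cv2.INTER_CUBIC))
```

```text
[ 0.62103372 -0.24052736  0.05      ] [ 0.60628293 -0.31236939  0.05      ] [ 0.61365832 -0.27644837  0.05      ] [ 0.41332611 -0.23506916  0.05      ] 0.07334072992719856 0.2045610838349997
-11.67049010088973
grip [ 0.50299436 -0.2535904   0.05      ] tips [ 0.59603044 -0.27280728  0.05      ]
[ 0.52161793 -0.23395774  0.05      ] [ 0.5124723  -0.27840209  0.05      ]
[ 0.47835735 -0.22850115  0.05      ] [ 0.47065265 -0.26590674  0.05      ]
```

View pics/l_k.png

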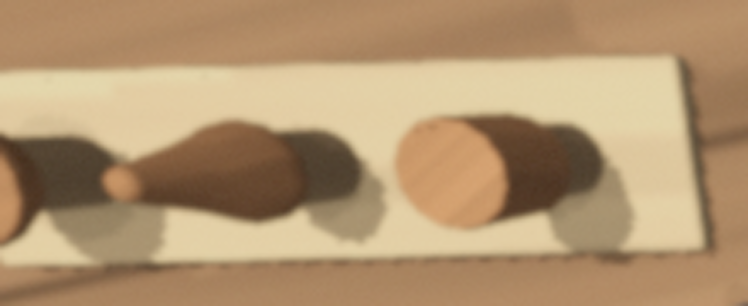

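The enlarged crop settles which piece to take. The cylinder at (452,172) has straight sides and a flat top, the finial beside it tapers to a point, and the disc is at the left edge. Now I'll grasp the tongs.

Run:
```python
from h import *
import pickle;p=pickle.load(open("l.pkl","rb"))
print("knob",ray(p,452/3.4-.35,80+171/3.4-.35,.082))
c=[.5025,-.2537]
bot.gripper_to(0.85)
bot.movep([*c,0.10],down(np.radians(-101.6)))
for z in (.06,.04,.03):
    bot.move_l([*c,z],max_speed=.12)
    s=bot.state();print(round(s["time"],2),s["tool_pos"].round(4),s["wrist_force"].round(1))
    if abs(s["wrist_force"][2])>6: break
p=bot.grab_frame("wrist");cv2.imwrite("pics/m.png",p["img"])
p=bot.grab_frame("scene");cv2.imwrite("pics/m_s.png",cv2.resize(p["img"][150:280,200:400],None,fx=3.7,fy=3.7,interpolation=cv2.INTER_CUBIC))
```

```text
knob [ 0.5880671 -0.0745867  0.082    ]
22.75 [ 0.5032 -0.254   0.061 ] [-0.1 -0.2  0.8]
23.07 [ 0.5024 -0.2537  0.0402] [ 0.1  0.4 -0.7]
23.32 [ 0.5023 -0.2536  0.03  ] [-0.3 -0.   0.5]
```

View pics/m.png

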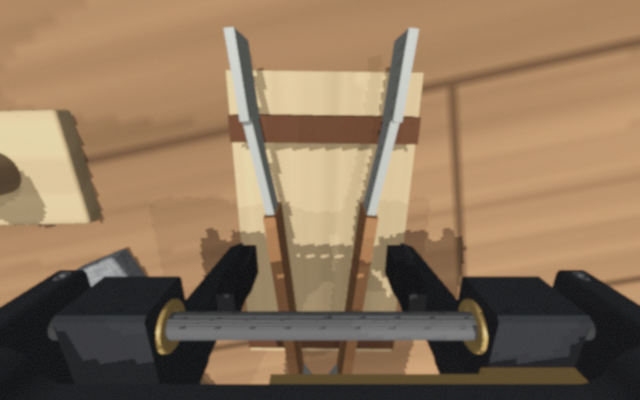

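View pics/m_s.png

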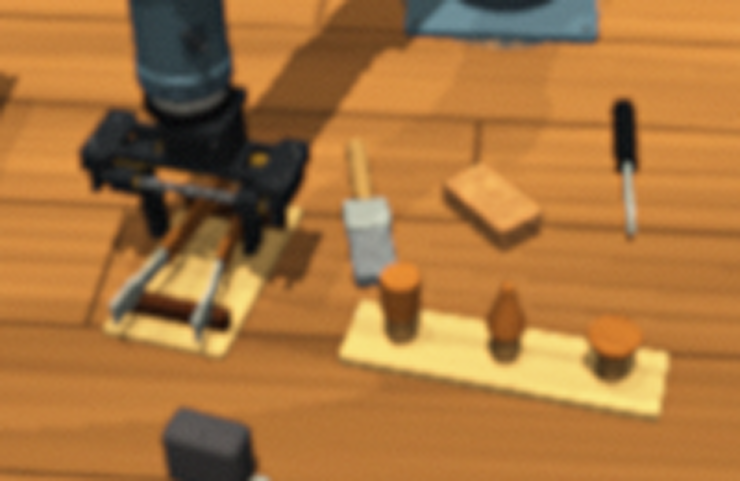

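Run:
```python
from h import *
c=[.5025,-.2537]
bot.move_l([*c,.021],max_speed=.08)
s=bot.state();print(round(s["time"],2),s["tool_pos"].round(4),s["wrist_force"].round(1))
bot.gripper_to(0.49)
s=bot.state();print(round(s["time"],2),s["width"],s["tool_pos"].round(4),s["wrist_force"].round(1))
bot.move_l([*c,.031],max_speed=.08)
bot.dwell(.1)
s=bot.state();print(round(s["time"],2),s["width"],s["tool_pos"].round(4),s["wrist_force"].round(1))
p=bot.grab_frame("wrist");cv2.imwrite("pics/n.png",p["img"])
p=bot.grab_frame("scene");cv2.imwrite("pics/n_s.png",cv2.resize(p["img"][150:280,200:400],None,fx=3.7,fy=3.7,interpolation=cv2.INTER_CUBIC))
```

```text
23.68 [ 0.5021 -0.2535  0.0204] [ 0.4 -0.6 -0.4]
24.31 0.48934780141377043 [ 0.5026 -0.2538  0.0211] [-0.2 -0.4  1.1]
24.68 0.4900436282839834 [ 0.5024 -0.2537  0.0311] [-0.3  0.1 -1.2]
```

View pics/n.png

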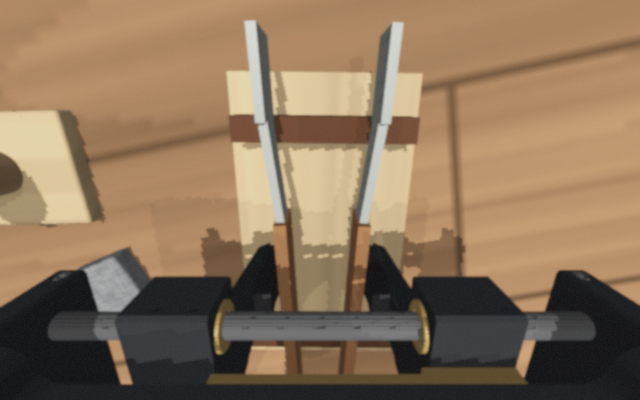

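View pics/n_s.png

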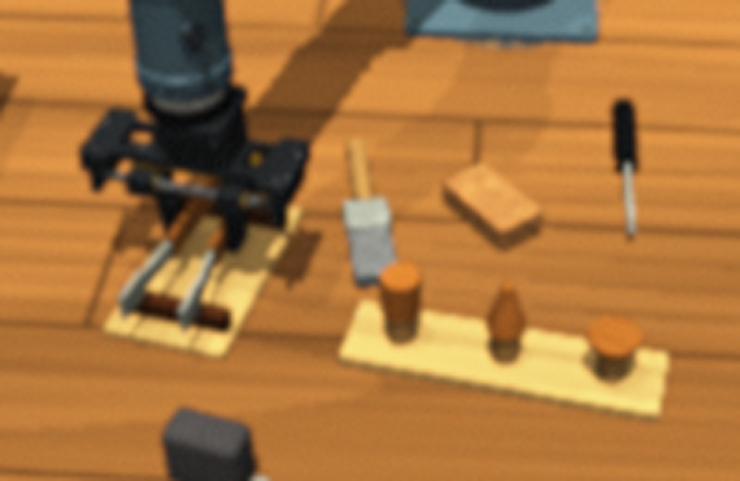

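Run:
```python
from h import *
import pickle
bot.move_l([.5025,-.2537,.15],max_speed=.25)
bot.dwell(.1)
s=bot.state();print(round(s["time"],2),s["width"],s["wrist_force"].round(1))
k=np.array([.588,-.0735]);u=np.array([np.cos(np.radians(-11.6)),np.sin(np.radians(-11.6))])
t=k-u*.145
bot.move_l([*t,.12],max_speed=.25)
p=bot.grab_frame("wrist");cv2.imwrite("pics/o.png",p["img"]);pickle.dump(p,open("o.pkl","wb"))
s=bot.state();print(round(s["time"],2),s["width"],s["wrist_force"].round(1),s["tool_pos"].round(4),s["joints"].round(2))
print(px(p,[*k,.082]),[ (d["point"],d["conf"]) for d in bot.mark_of(p,"straight_knob_mid")],[ (d["point"],d["conf"]) for d in bot.mark_of(p,"tongs_tips")])
```

```text
25.51 0.4900787635217928 [-0.7  0.2 -1.2]
26.58 0.4921269617729485 [-1.   0.2 -1.8] [ 0.4464 -0.0458  0.12  ] [-0.    0.39  0.    2.14 -0.    0.61 -1.77]
(np.float64(318.8923718817522), np.float64(-7.831352551102242)) [([0.5852, -0.073, 0.0577], 0.57)] []
```

View pics/o.png

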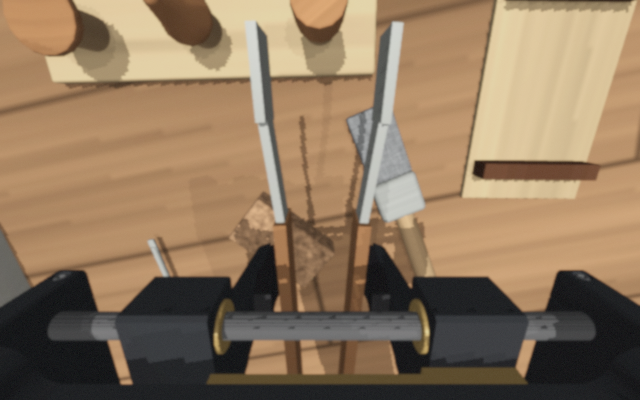

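Run:
```python
from h import *
import pickle
a=np.radians(-11.6);k=np.array([.588,-.0735]);u=np.array([np.cos(a),np.sin(a)]);n=np.array([-u[1],u[0]])
t=k-u*.145+n*.0012
for z in (.07,.046):
    bot.move_l([*t,z],max_speed=.15)
    s=bot.state();print(round(s["time"],2),s["width"],s["wrist_force"].round(1),s["tool_pos"].round(4))
p=bot.grab_frame("wrist");cv2.imwrite("pics/p.png",p["img"]);pickle.dump(p,open("p.pkl","wb"))
print(px(p,[*k,.082]),px(p,[*k,.042]))
q=bot.grab_frame("scene");cv2.imwrite("pics/p_s.png",cv2.resize(q["img"][170:280,220:400],None,fx=4.1,fy=4.1,interpolation=cv2.INTER_CUBIC))
```

```text
27.17 0.49125266480462676 [0.4 0.3 0.3] [ 0.4462 -0.0436  0.0701]
27.48 0.49055823591174375 [ 0.  -0.2 -0.1] [ 0.4462 -0.0433  0.0465]
(np.float64(324.8448185675445), np.float64(-99.22356780162943)) (np.float64(323.6239076241644), np.float64(-37.81885061627548))
```

View pics/p.png

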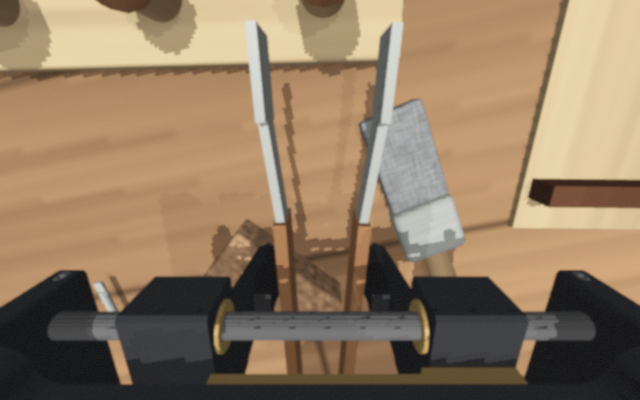

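View pics/p_s.png

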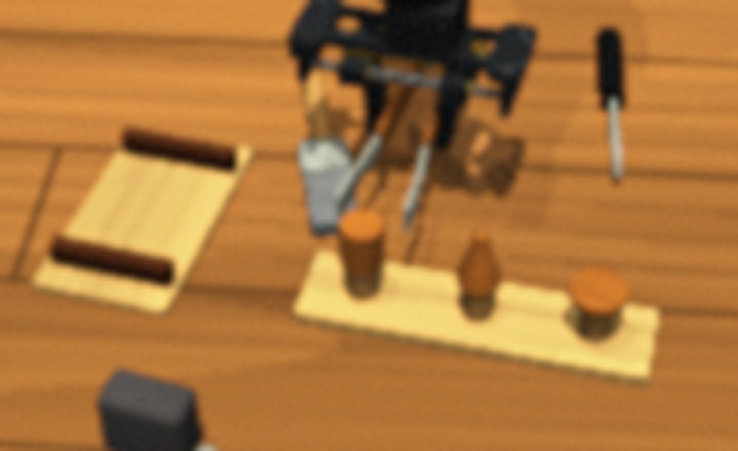

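Run:
```python
from h import *
import pickle
a=np.radians(-11.6);k=np.array([.588,-.0735]);u=np.array([np.cos(a),np.sin(a)]);n=np.array([-u[1],u[0]])
for d in (.12,.097):
    t=k-u*d+n*.001
    bot.move_l([*t,.0465],max_speed=.1)
    s=bot.state();print(round(s["time"],2),s["width"],s["wrist_force"].round(1),s["tool_pos"].round(4))
p=bot.grab_frame("wrist");cv2.imwrite("pics/q.png",p["img"]);pickle.dump(p,open("q.pkl","wb"))
q=bot.grab_frame("scene");cv2.imwrite("pics/q_s.png",cv2.resize(q["img"][170:280,220:400],None,fx=4.1,fy=4.1,interpolation=cv2.INTER_CUBIC))
q=bot.grab_frame("top");cv2.imwrite("pics/q_t.png",cv2.resize(q["img"][130:230,240:360],None,fx=5,fy=5,interpolation=cv2.INTER_CUBIC))
```

```text
27.98 0.4911304386398605 [-0.2 -0.2 -1.2] [ 0.4708 -0.0484  0.0468]
28.36 0.4900635879683556 [-0.4  0.9 -1.3] [ 0.4926 -0.0529  0.0464]
```

View pics/q.png

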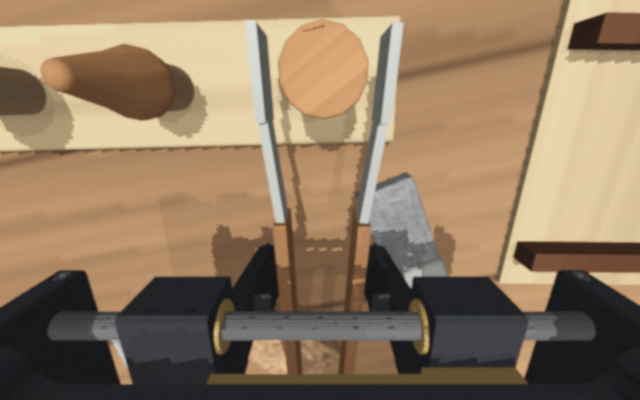

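View pics/q_s.png

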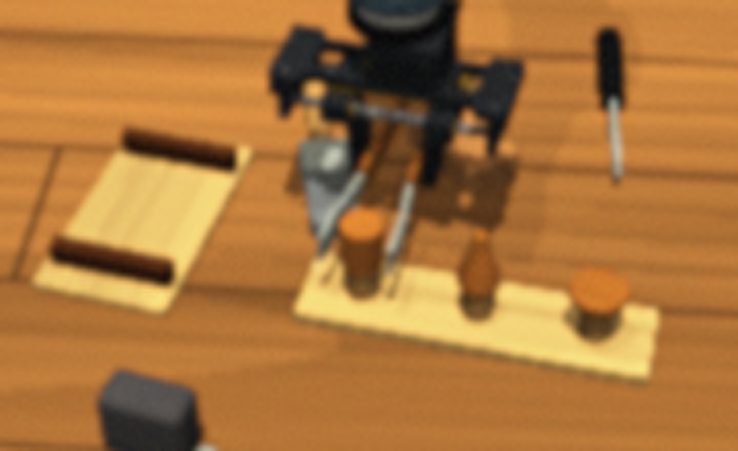

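View pics/q_t.png

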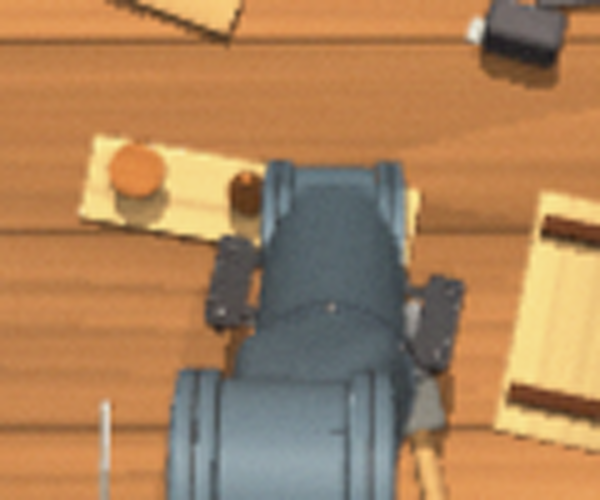

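Pictures q and q_s show the knob at (323,68), centred between the plates at (255,75) and (393,75). I'll close the tongs on it.

Run:
```python
from h import *
bot.gripper_to(0.25)
s=bot.state();print(round(s["time"],2),s["width"],s["wrist_force"].round(1),s["tool_pos"].round(4))
p=bot.grab_frame("wrist");cv2.imwrite("pics/r.png",p["img"])
if s["width"]>.35:
    x,y,z=s["tool_pos"]
    bot.move_l([.4926,-.0529,.061],max_speed=.05)
    s=bot.state();print(round(s["time"],2),s["width"],s["wrist_force"].round(1),s["tool_pos"].round(4))
    p=bot.grab_frame("wrist");cv2.imwrite("pics/r2.png",p["img"])
    q=bot.grab_frame("scene");cv2.imwrite("pics/r_s.png",cv2.resize(q["img"][170:280,220:400],None,fx=4.1,fy=4.1,interpolation=cv2.INTER_CUBIC))
```

```text
28.78 0.40091867684621574 [ 0.6  0.3 -1. ] [ 0.4929 -0.0529  0.0465]
29.27 0.40323561642762945 [-0.3 -1.1 -1.2] [ 0.4929 -0.0529  0.0614]
```

View pics/r2.png

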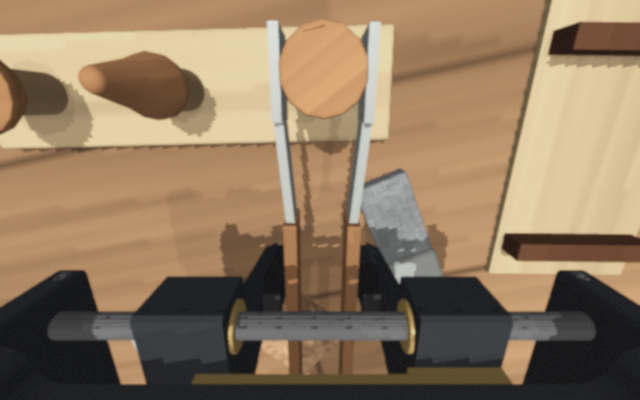

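View pics/r_s.png

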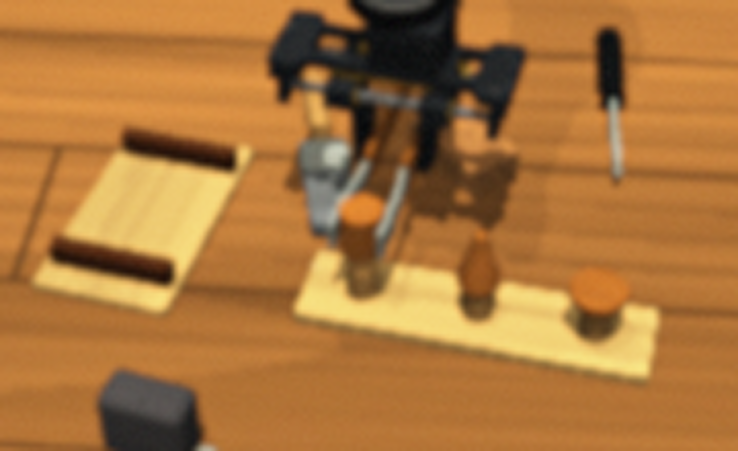

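The knob rose with the tongs. I'll lift it the rest of the way.

Run:
```python
from h import *
bot.move_l([.4926,-.0529,.18],max_speed=.06)
bot.dwell(.5)
s=bot.state();print(round(s["time"],2),s["width"],s["wrist_force"].round(1),s["tool_pos"].round(4),np.abs(s["qd"]).max())
p=bot.grab_frame("wrist");cv2.imwrite("pics/s.png",p["img"])
q=bot.grab_frame("scene");cv2.imwrite("pics/s_s.png",cv2.resize(q["img"][110:290,200:480],None,fx=2.8,fy=2.8,interpolation=cv2.INTER_CUBIC))
print([(np.round(d["point"],3),round(d["conf"],2)) for d in bot.mark_of(q,"straight_knob_mid")])
for n in ["pointed_finial_mid","low_pull_mid","tongs_tips"]: print([(np.round(d["point"],3),round(d["conf"],2)) for d in bot.mark_of(q,n)])
```

```text
32.01 0.39991333797328504 [ 0.1  0.3 -1.2] [ 0.4926 -0.0529  0.18  ] 0.001687200314093245
[(array([ 0.586, -0.071,  0.194]), 0.69)]
[(array([0.602, 0.017, 0.07 ]), 0.69), (array([ 0.502, -0.254,  0.002]), 0.37)]
[(array([0.621, 0.099, 0.05 ]), 0.55)]
[]
```

View pics/s.png

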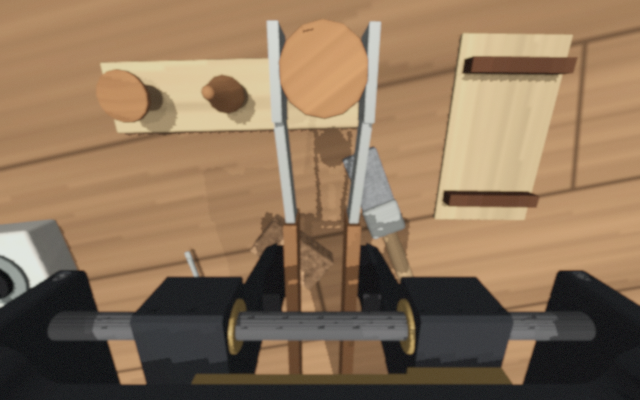

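View pics/s_s.png

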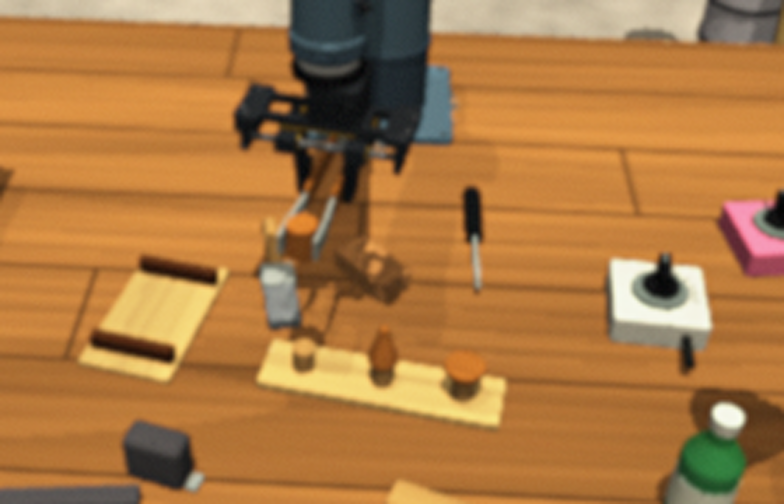

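The knob is at about z = 0.194 m and steady in the tongs. The other two pieces haven't moved, and the timer knob's bar still points at the tick. I'm handing the job in.

Run:
```python
from h import *
bot.job_done(); s=bot.state(); print(s["time"],s["width"])
```

```text
the job is handed in; nothing more can be done
the job is handed in; nothing more can be done
```

I handed the job in at about 32 s of the 61 s allowed, with the straight knob held up in the tongs. It returned no verdict.

**What I did:** I turned the white timer's knob back to its zero stop and left the pink look-alike alone. I then lifted the tongs off their rest, closed them on the straight-sided knob and raised it.

**Last checks:**
- **Timer:** the knob met its stop (−0.67 N m at the wrist) and the mark lined up with the long tick. There is no joint reading, so zero is judged from the torque and the picture.
- **Straight knob:** its centre measured about 0.194 m above the table, starting from 0.062 m. It was centred between the tongs' plates, and the arm was still. The gripper opening stayed at 0.40, about 35 mm over the handles.
- **Other two pieces:** the finial and the low pull measured within about 5 mm of their starting positions, which is about the measurement error.

**What disagreed:** the fingertips reach about 20 mm less beyond the tool point (TCP) than the description says. Because of that, my first tries at the timer closed just above the bar and pressed its top with about 5 N. I went 15 mm lower for that grip and set the tongs' grip height to match. The detector did not find the tongs' tips in the last picture, so I judged their position from the wrist picture.

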